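# Put away the full bangle tins

### The job

One or two of the three blue tins on the counter still hold bangles and the others are empty; they look the same, so only their weight in the hand will tell you which. Slide each full tin in under the glass shelf until it no longer sticks out past the front edge, and leave the empty tins standing out on the open counter, clear of the shelf, for refilling. Keep the tins upright and don't disturb the other things on the counter and shelf.

Things in the scene. Friction and masses are not known exactly. Their poses are not given: they have to be found in the camera images.
- tin_a_mid (a point): one of three tins that look alike: blue enamel, 82 mm across, 34 mm high, with a white ceramic lid and ball knob, 62 mm high over all. The lid is locked on: the tin can be lifted by its knob. Knob on the tin's axis, 32 mm across, 44 to 62 mm above the tin's foot, on a 20 mm neck; lid top at 40 mm. This point: on the axis, half-way up, 31 mm above the foot; z up
- tin_a: the same tin, whole; origin at the centre of its foot. Empty it weighs 0.23 to 0.29 kg, full 0.53 to 0.69 kg; which tins are full, and whether one or two of the three are, changes every time
- tin_b_mid (a point): one of three tins that look alike: blue enamel, 82 mm across, 34 mm high, with a white ceramic lid and ball knob, 62 mm high over all. The lid is locked on: the tin can be lifted by its knob. Knob on the tin's axis, 32 mm across, 44 to 62 mm above the tin's foot, on a 20 mm neck; lid top at 40 mm. This point: on the axis, half-way up, 31 mm above the foot; z up
- tin_b: the same tin, whole; origin at the centre of its foot. Empty it weighs 0.23 to 0.29 kg, full 0.53 to 0.69 kg; which tins are full, and whether one or two of the three are, changes every time
- tin_c_mid (a point): one of three tins that look alike: blue enamel, 82 mm across, 34 mm high, with a white ceramic lid and ball knob, 62 mm high over all. The lid is locked on: the tin can be lifted by its knob. Knob on the tin's axis, 32 mm across, 44 to 62 mm above the tin's foot, on a 20 mm neck; lid top at 40 mm. This point: on the axis, half-way up, 31 mm above the foot; z up
- tin_c: the same tin, whole; origin at the centre of its foot. Empty it weighs 0.23 to 0.29 kg, full 0.53 to 0.69 kg; which tins are full, and whether one or two of the three are, changes every time
- shelf: low fixed shelf: clear glass 500 wide, 150 deep, 6 mm thick, its underside 68 mm above the counter, on two wooden end cheeks 460 mm apart; open in front (robot's side); below it bare counter, with a 22 mm high strip across the back, 136 mm in. Origin: on the counter below the middle of the front edge; x points in under the shelf, y along the edge. A tin with its axis at x = 41 mm or more no longer sticks out
- counter: the shop counter: flat glass top at height 0, with bangles on show below the glass; the tins stand and slide on it (sliding friction about 0.6)
- kada: gold kada (plain bangle) lying flat on the counter, 68 mm across, 11 mm high; origin at the centre of its underside. Leave alone
- orange_bangle: orange glass bangle lying flat on top of the glass shelf, 66 mm across, 6 mm high; origin at the centre of its underside. Leave alone
- green_bangle: green glass bangle lying flat on the counter, 66 mm across, 6 mm high; origin at the centre of its underside. Leave alone
- lamp_holder: brass bayonet lamp holder standing on the counter, 38 mm across, 58 mm high; origin at the centre of its underside. Leave alone
- bangle_stand: carved wooden bangle stand, foot 120 mm across, T-bar 200 mm long along its y, 200 mm high with bangles on the bar; origin at the centre of its underside. Leave alone
- sizer: aluminium stepped bangle sizer, standing cone 72 mm across, 108 mm high; origin at the centre of its underside. Leave alone
- gift_box: dark red gift box, 90 x 90 x 35 mm; origin at the centre of its underside. Leave alone
Not all that is in view belongs to the job. Leave any black, brown or pink look-alike of the tin_b alone.

How it is judged (in metres and radians):
At the end, for the whole second after the job is handed in: Every full tin (over 4 N on the counter) stands under the glass shelf, its axis at least 30 mm behind the front edge; every empty one (under 4 N) stands on the counter, its axis at least 40 mm in front of that edge; all three upright (0.1 rad) and at rest on the counter (((contact force between tin_a and counter above 4 N and x of tin_a_mid in the frame of shelf between 0.03 and 0.13 m and y of tin_a_mid in the frame of shelf between -0.2 and 0.2 m) or (contact force between tin_a and counter between 1 and 4 N and x of tin_a_mid in the frame of shelf below -0.04 m)) and angle between each of tin_a_mid, tin_b_mid, tin_c_mid's own z axis and vertical below 0.1 rad and height (world z) of each of tin_a_mid, tin_b_mid, tin_c_mid below 0.036 m and linear speed of each of tin_a, tin_b, tin_c below 0.02 m/s and ((contact force between tin_b and counter above 4 N and x of tin_b_mid in the frame of shelf between 0.03 and 0.13 m and y of tin_b_mid in the frame of shelf between -0.2 and 0.2 m) or (contact force between tin_b and counter between 1 and 4 N and x of tin_b_mid in the frame of shelf below -0.04 m)) and ((contact force between tin_c and counter above 4 N and x of tin_c_mid in the frame of shelf between 0.03 and 0.13 m and y of tin_c_mid in the frame of shelf between -0.2 and 0.2 m) or (contact force between tin_c and counter between 1 and 4 N and x of tin_c_mid in the frame of shelf below -0.04 m))); the robot touches nothing.
It fails at once if a tin is tipped by more than 35 degrees (angle between any of tin_a_mid, tin_b_mid, tin_c_mid's own z axis and vertical above 0.61 rad).
It fails at once if one of the other things on the counter or shelf is moved by more than 30 mm (distance of any of kada, orange_bangle, green_bangle, lamp_holder, bangle_stand, sizer, gift_box from where it was at the start of the episode above 0.03 m).
It also fails if it takes over 72 s, if anything falls off the work surface, if the arm or the gripper's body presses on something with over 40 N, if the wrist force passes 120 N, or if a joint passes its speed limit or range.

### The arm

A 7-joint arm with a two-finger parallel gripper is mounted at the origin on the work surface. World frame = base frame: x ahead of the robot, y to its left, z up, the work surface at z = 0. Lengths are in m, angles in degrees, forces in N, time in s.
With the tool pointing down it reaches from about 0.425 to 0.875 m from the base axis. Payload 4.7 kg.
Tool frame: the origin (TCP) lies midway between the tips of the shut fingers; the grasp point (between the pads) lies 19 mm behind it (robot.pinch_z is the distance from the TCP to the grasp point, in m); z points along the fingers, y is the direction in which the jaws open and shut (so a half turn about z gives the same grasp; the last joint's range is limited). The gripper opens to 85 mm and grips with 20 to 120 N. Pads are 22 mm wide; open, the fingers measure 114 mm over their backs; the gripper's body (76 mm by 85 mm) begins 54 mm behind the grasp point. The pads swing forward as they close: fully open they stand 13 mm farther back than shut.
Start: joints at [71.511, 18.392, -4.016, 83.108, 1.295, 78.541, -3.26], TCP at [0.215, -0.614, 0.231] pointing down, gripper open.
Joint ranges: [-163.93, 163.93], [-17.29, 119.83], [-79.2, 71.16], [3.27, 140.29], [-89.18, 269.18], [5.43, 117.66], [-154.24, 154.24]. Speed limits (degrees/s): [147.25, 147.25, 180, 180, 180, 180, 180].

### API

Orientations are given as [roll, pitch, yaw] about the fixed x, y, z axes, in that order (R = Rz(yaw) Ry(pitch) Rx(roll)).
In Python, from plant import robot gives the robot as it stands.
- The arm moves only by the tool drive_tool, never from a script. Its argument "commands" is a list of rows, each a list of 5 numbers: the shift along the tool's x, y, z in mm, then the turn about the tool's z in rad, then the closure, from 0 (fully open) to 1 (shut). In form: [[tx, ty, tz, spin, jaw], ...]. A call has 1 to 5 rows; each row is the pose to reach, as a shift and turn from the pose commanded when the call began, along the tool's axes at that moment; what a row does not reach only later rows make up. A row lasts 1/8 s, in which the tool goes at most 62.5 mm and 10.7 degrees, less where a joint would pass 70% of its speed; a pose out of reach is approached as far as the arm can. A call with a gripper value outside its range is refused whole. The fingers move at their own pace and stop on an object; "newtons" is the grip in N (left out, the last holds). Time passes only in rows, so rows that repeat a pose let the fingers close. It gives the time, the measured TCP pose, the force and the opening at its end, in the units of the state.
- robot.sense(): the state, without advancing time (a new reading comes with each control period).
- robot.grab_frame(name): name is "scene" or "side" or "wrist"; returns a dict with "img" (420x560x3 uint8, red, green, blue), "z_map" (420x560 float32, m along the optical axis (not along the pixel's ray), 0 where there is no reading), "K" (3x3 intrinsics, pixels), "pose" (4x4, takes a point from camera to world coordinates); the wrist camera has in their place "tool_from_camera" (4x4, takes a point from camera to tool coordinates, whose origin is the TCP and whose axes are the flange's). Camera axes: x right, y up, looking along -z (the intrinsics and any distortion apply to the point x, -y, -z); pixel columns grow to the right and rows downward; lengths in m; the calibration is good to about 2 mm. The wrist camera is an equidistant fisheye: a pixel r from the principal point sees the ray r / f radians off the axis. A picture is of the moment at which its call begins: read the wrist's pose just before it.
- robot.sign_off(): hands the job in, once; it reports no verdict.
The state is a dict: "time_s": time; "joint_positions": joint angles; "qvel": joint speeds; "joint_efforts": joint torques, N m; "tcp_pos": TCP position; "orientation": TCP orientation; "wrist_force": force on the tool from outside, world axes, zero at the start; "torque": the same for the moment, N m; "opening": opening from 0.0 (shut) to 1.0 (fully open).
Only numpy, scipy, OpenCV 4.12 (cv2) and the standard library are available. Lean on these libraries where they do the work, as an engineer would, in place of code of your own. Each camera call takes 0.05 s, during which the arm holds its last target.

## Working session

There is one attempt and no reset: what is moved stays moved. The work goes in short steps, Python scripts to look and compute and a tool call to move; the robot and the scene stay as the last step left them, time stands still between calls to the robot, and variables do not carry over. Pictures are saved under pics/ and viewed, and the job is handed in when it is done.

Besides the shell and the picture viewer there is one more tool, called after "Emit:" by a JSON object that holds its "op" and its "data". drive_tool: Moves the arm, as the interface text tells. Its arguments: {"type":"object","properties":{"commands":{"type":"array","items":{"type":"array","items":{"type":"number"}}},"newtons":{"type":"number"}},"required":["commands"]}

```bash
ls; mkdir -p pics
python3 - <<'E'
from plant import robot
import cv2,numpy as np
print(robot.sense())
for n in ["scene","side","wrist"]:
    f=robot.grab_frame(n)
    cv2.imwrite(f"pics/{n}0.png",f["img"][:,:,::-1])
    np.savez(f"pics/{n}0.npz",**f)
    print(n,f["K"].tolist(),[f[k].round(4).tolist() for k in f if k in("pose","tool_from_camera")],f.keys())
E
```

```text
pics
{'time_s': 0.0, 'joint_positions': array([71.51014873, 18.43846044, -4.01413287, 83.17695674,  1.29295383,
       78.54224428, -3.26123051]), 'qvel': array([-0.03123865,  0.01226127, -0.00777748, -0.07850012, -0.00912456,
       -0.00020581, -0.00448801]), 'joint_efforts': array([-3.61609273e-04, -4.93579924e+01, -3.82615831e-01, -3.14331436e+01,
        1.29981368e-02,  1.15090000e-02, -2.44406181e-06]), 'tcp_pos': array([ 0.2145728 , -0.6129649 ,  0.23021211]), 'orientation': array([-1.79887468e+02,  4.40553051e-03,  1.92966845e+01]), 'wrist_force': array([-0.6798264 , -0.2974766 ,  0.14413449]), 'torque': array([ 0.04960637, -0.04632173, -0.00189474]), 'opening': 1.001477860246643}
scene [[452.87273064032007, 0.0, 276.593356622152], [0.0, 452.87273064032007, 205.56740091213922], [0.0, 0.0, 1.0]] [[[0.8061, -0.3703, 0.4616, 1.1295], [0.5915, 0.481, -0.6471, -0.8558], [0.0176, 0.7947, 0.6067, 0.9], [0.0, 0.0, 0.0, 1.0]]] dict_keys(['img', 'z_map', 'K', 'pose'])
side [[464.70814711878705, 0.0, 277.13926472328666], [0.0, 464.70814711878705, 216.95282853279426], [0.0, 0.0, 1.0]] [[[-0.9938, 0.0817, -0.0748, 0.3821], [-0.1107, -0.7167, 0.6885, 1.0091], [0.0026, 0.6925, 0.7214, 1.1191], [0.0, 0.0, 0.0, 1.0]]] dict_keys(['img', 'z_map', 'K', 'pose'])
wrist [[325.19226210127806, 0.0, 277.30222849340333], [0.0, 325.19226210127806, 207.76205568356795], [0.0, 0.0, 1.0]] [[[0.001, 0.9645, 0.2641, 0.0664], [1.0, -0.0012, 0.0005, 0.0001], [0.0008, 0.2641, -0.9645, -0.1426], [0.0, 0.0, 0.0, 1.0]]] dict_keys(['img', 'z_map', 'K', 'tool_from_camera'])
```

View pics/scene0.png

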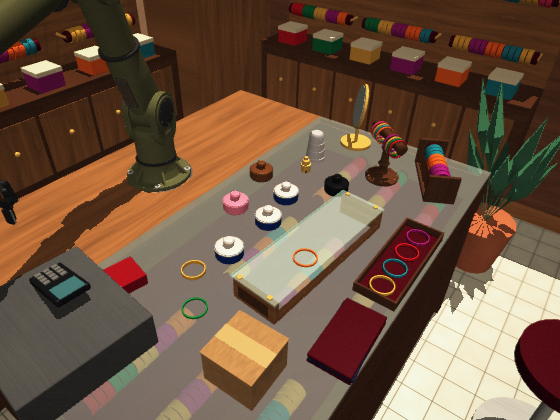

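View pics/side0.png

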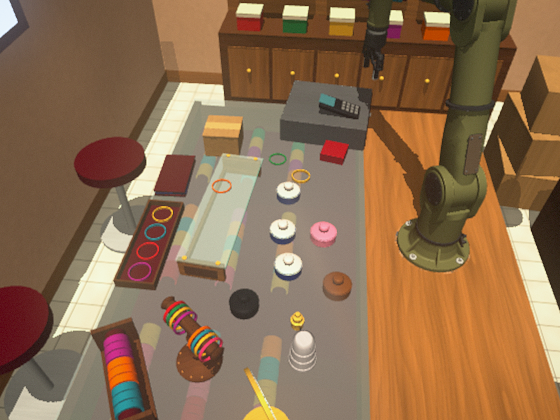

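View pics/wrist0.png

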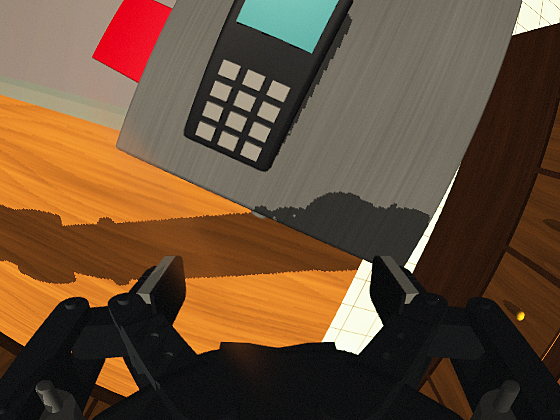

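```bash
cat > h.py <<'E'
import numpy as np,cv2
def load(n): return dict(np.load(f"pics/{n}.npz"))
def ray(f,uv,P=None):
    K=f["K"];u,v=uv
    d=np.array([(u-K[0,2])/K[0,0],-(v-K[1,2])/K[1,1],-1.0])
    P=f["pose"] if P is None else P
    return P[:3,3],P[:3,:3]@d
def onplane(f,uv,z,P=None):
    o,d=ray(f,uv,P); return o+d*(z-o[2])/d[2]
def proj(f,p):
    P=f["pose"];c=P[:3,:3].T@(np.asarray(p)-P[:3,3]);K=f["K"]
    return K[0,0]*c[0]/-c[2]+K[0,2],-K[1,1]*c[1]/-c[2]+K[1,2]
E
python3 - <<'E'
from h import *
import cv2
a=load("scene0");b=load("side0")
for f,n,(x0,y0,w,h) in((a,"s",(170,120,240,200)),(b,"d",(170,130,190,160))):
    im=f["img"][y0:y0+h,x0:x0+w,::-1]
    k=3.3 if n=="s" else 3.7
    cv2.imwrite(f"pics/crop_{n}.png",cv2.resize(im,None,fx=k,fy=k,interpolation=cv2.INTER_CUBIC)[:600,:800])
E
```

```text
(no output)
```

View pics/crop_s.png

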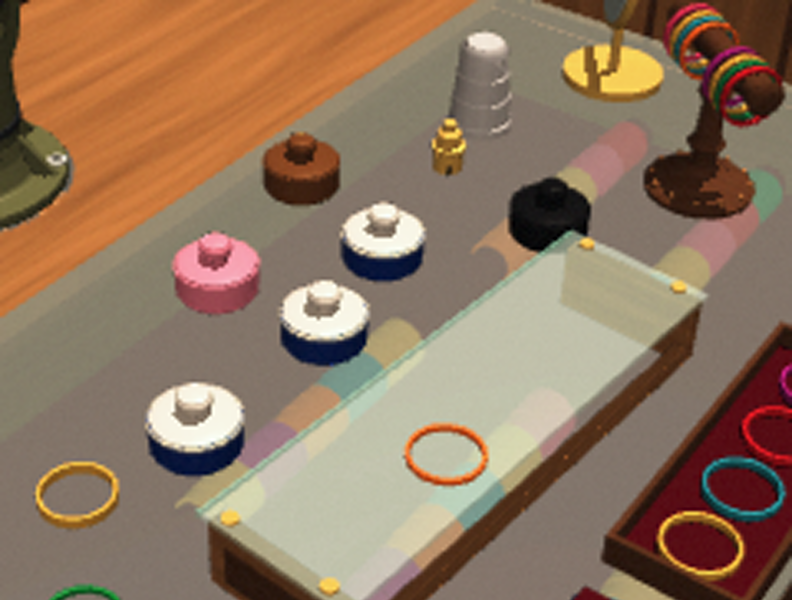

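View pics/crop_d.png

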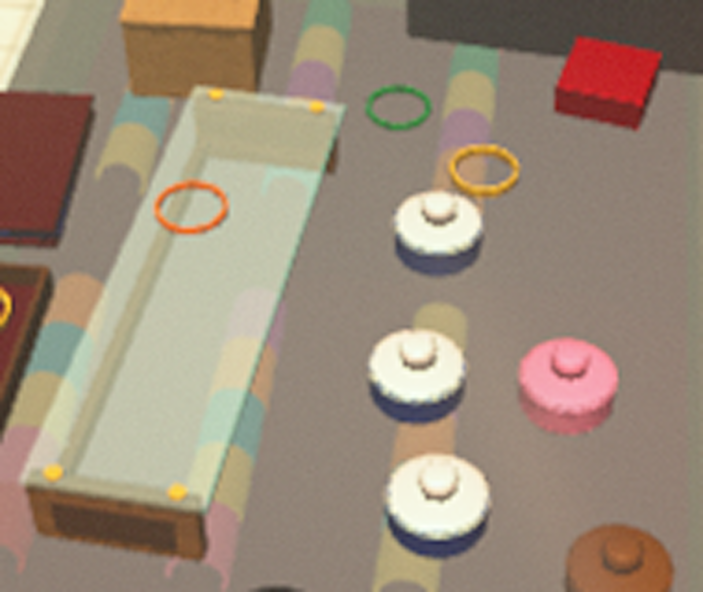

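```bash
cat >> h.py <<'E'
def cloud(f):
    K=f["K"];h,w=f["z_map"].shape
    u,v=np.meshgrid(np.arange(w),np.arange(h)); z=f["z_map"]
    c=np.stack([(u-K[0,2])/K[0,0]*z,-(v-K[1,2])/K[1,1]*z,-z],-1)
    return c@f["pose"][:3,:3].T+f["pose"][:3,3]
E
python3 - <<'E'
from h import *
a=load("scene0");b=load("side0")
s=[(286.1,186.1),(268.2,210.3),(228.8,242.1)]; d=[(288.4,259.5),(283,224.6),(288.4,186.2)]
for f,pts in((a,s),(b,d)):
    img=f["img"];C=cloud(f)
    hsv=cv2.cvtColor(img,cv2.COLOR_RGB2HSV)
    white=(hsv[...,1]<60)&(hsv[...,2]>150)
    for p in pts:
        q=onplane(f,p,.053)
        m=(np.hypot(C[...,0]-q[0],C[...,1]-q[1])<.055)&white
        n,lab,st,cen=cv2.connectedComponentsWithStats(m.astype(np.uint8))
        k=1+np.argmax(st[1:,4]); mm=lab==k
        P=C[mm]; 
        lid=P[(P[:,2]<.044)]; 
        cs,_=cv2.findContours(mm.astype(np.uint8),cv2.RETR_EXTERNAL,cv2.CHAIN_APPROX_NONE)
        cnt=max(cs,key=len)[:,0]
        W=np.array([onplane(f,x,.038) for x in cnt]); cc,r=cv2.minEnclosingCircle(W[:,:2].astype(np.float32))
        kn=P[P[:,2]>.055]
        print(np.round(q,4),"circ",np.round(cc,4),round(r,4),"ellipse",np.round(onplane(f,cv2.fitEllipse(cnt)[0],.038),4),"knobtop",kn[:,:2].mean(0).round(4),P[:,2].max().round(4))
for f,pts in((a,[(230,275.2),(344.8,189.7)]),(b,[(262.7,158.1),(225.4,267.8)])):
    print("edge",[onplane(f,p,.074).round(4) for p in pts])
# others rough
for n,p in dict(pink=(235,200),brown=(261,168),black=(336,182),kada=(193,269.5),green=(195,308),lamp=(306,163),sizer=(317,145)).items():
    print(n,cloud(a)[int(p[1]),int(p[0])].round(3),onplane(a,p,.05).round(3))
E
```

```text
[0.4477 0.1511 0.053 ] circ [0.4457 0.1564] 0.0463 ellipse [0.4462 0.152  0.038 ] knobtop [0.4458 0.1517] 0.0678
[0.4789 0.0129 0.053 ] circ [0.4767 0.0157] 0.0434 ellipse [0.4775 0.0137 0.038 ] knobtop [0.4774 0.0142] 0.0669
[ 0.4788 -0.1685  0.053 ] circ [ 0.4764 -0.1684] 0.0426 ellipse [ 0.4772 -0.1684  0.038 ] knobtop [ 0.4766 -0.1668] 0.0659
[0.4409 0.1592 0.053 ] circ [0.4428 0.1614] 0.0435 ellipse [0.4419 0.1637 0.038 ] knobtop [0.4418 0.1585] 0.0652
[0.4708 0.0225 0.053 ] circ [0.4616 0.0398] 0.0611 ellipse [0.4651 0.0345 0.038 ] knobtop [0.4723 0.021 ] 0.0661
[ 0.4707 -0.1566  0.053 ] circ [ 0.4713 -0.1555] 0.0431 ellipse [ 0.4711 -0.1542  0.038 ] knobtop [ 0.4713 -0.1595] 0.064
edge [array([ 0.5783, -0.2767,  0.074 ]), array([0.6232, 0.2237, 0.074 ])]
edge [array([ 0.5735, -0.2703,  0.074 ]), array([0.6134, 0.2257, 0.074 ])]
pink [0.354 0.004 0.04 ] [ 0.362 -0.006  0.05 ]
brown [0.305 0.201 0.042] [0.313 0.191 0.05 ]
black [0.555 0.293 0.038] [0.563 0.276 0.05 ]
kada [ 0.434 -0.27   0.002] [ 0.473 -0.303  0.05 ]
green [ 0.535 -0.365  0.003] [ 0.566 -0.391  0.05 ]
lamp [0.409 0.33  0.039] [0.418 0.314 0.05 ]
sizer [0.402 0.409 0.074] [0.381 0.446 0.05 ]
```

Candidates in the scene image are:
- **Tins:** blue with white lids at (286,190), (268,215) and (229,247).
- **Look-alikes to leave alone:** pink (235,202), brown (261,170) and black (336,185).

The crop confirms the three tins have blue bodies and white lids. I'm starting towards the nearest one, at about (0.474, -0.163).

Emit:
{"op": "drive_tool", "data": {"commands": [[40,-34,5,0.1,0],[80,-68,10,0.2,0],[120,-102,15,0.3,0],[160,-136,20,0.4,0],[200,-170,25,0.42,0]], "newtons": 40}}

```text
time_s: 0.78
tcp_pos: [0.348, -0.3852, 0.206]
orientation: [180.0, 0.0, -4.8]
wrist_force: [0.2, -0.8, 0.8]
opening: 1.002
```

Emit:
{"op": "drive_tool", "data": {"commands": [[25,-55,8,0,0],[50,-110,16,0,0],[78,-165,25,0,0],[107,-220,36,0,0],[107,-232,36,0,0.3]]}}

```text
time_s: 1.4
tcp_pos: [0.4747, -0.1595, 0.1695]
orientation: [-179.9, 0.0, -4.3]
wrist_force: [-0.0, -0.2, 0.4]
opening: 0.814
```

```bash
cat >> h.py <<'E'
from scipy.spatial.transform import Rotation as Rot
def wristgrab(name):
    from plant import robot
    s=robot.sense(); f=robot.grab_frame("wrist")
    T=np.eye(4);T[:3,:3]=Rot.from_euler("xyz",s["orientation"],degrees=True).as_matrix();T[:3,3]=s["tcp_pos"]
    f["pose"]=T@f["tool_from_camera"]
    np.savez(f"pics/{name}.npz",**f);cv2.imwrite(f"pics/{name}.png",f["img"][:,:,::-1])
    return s,f
def wray(f,uv):
    K=f["K"];x=(np.atleast_2d(uv)-[K[0,2],K[1,2]])/K[0,0]
    r=np.linalg.norm(x,axis=1);s=np.where(r>1e-9,np.sin(r)/np.maximum(r,1e-9),1)
    d=np.stack([x[:,0]*s,-x[:,1]*s,-np.cos(r)],1)
    return f["pose"][:3,3],d@f["pose"][:3,:3].T
def wplane(f,uv,z):
    o,d=wray(f,uv);return o+d*((z-o[2])/d[:,2])[:,None]
E
python3 - <<'E'
from h import *
s,f=wristgrab("w1");print(s["tcp_pos"],s["orientation"],s["wrist_force"],s["time_s"],s["opening"])
E
```

```text
[ 0.47469056 -0.15951641  0.16949808] [-1.79875440e+02  4.31199964e-02 -4.31248467e+00] [-0.04542641 -0.197149    0.43673285] 1.4 0.8137261513200073
```

View pics/w1.png

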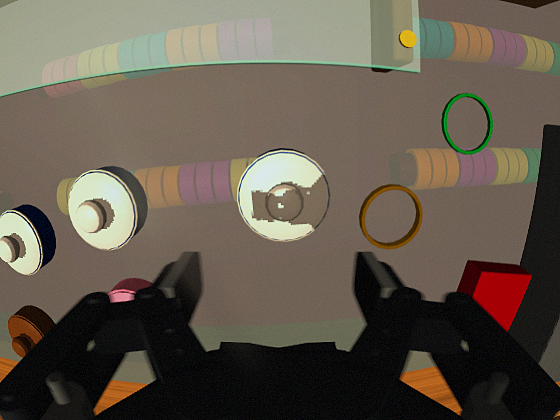

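Run:
```python
from h import *
f=load("w1")
img=f["img"]; hsv=cv2.cvtColor(img,cv2.COLOR_RGB2HSV)
print(img[195,260],img[210,290],img[165,325])
m=((hsv[...,1]<50)&(hsv[...,2]>185)).astype(np.uint8); m[:120]=0
for x0,x1 in((0,60),(70,150),(232,335)):
    mm=m.copy();mm[:,:x0]=0;mm[:,x1:]=0; mm[300:]=0
    cs,_=cv2.findContours(mm,cv2.RETR_EXTERNAL,cv2.CHAIN_APPROX_NONE)
    c=max(cs,key=len)[:,0]; W=wplane(f,c,.038)[:,:2]
    cc,r=cv2.minEnclosingCircle(W.astype(np.float32)); print(len(c),c.min(0),c.max(0),"circ",np.round(cc,4),round(r,4))
print("knobs",wplane(f,[(284,203),(92,215),(8,250)],.055).round(4))
e=wplane(f,[(20,92),(120,77),(220,67.5),(320,66),(412,71)],.074);print(e.round(4)); 
p=np.polyfit(e[:,1],e[:,0],1);print(p,np.degrees(np.arctan(p[0])))
print("corner",wplane(f,[(420,71),(408,38)],.074).round(4))
```

```text
[129 111  91] [123 106  88] [116 100  87]
181 [  0 213] [ 38 273] circ [0.4451 0.153 ] 0.0396
200 [ 70 173] [133 248] circ [0.4754 0.0162] 0.0394
369 [239 153] [321 239] circ [ 0.4748 -0.1644] 0.0392
knobs [[ 0.4742 -0.1649  0.055 ]
 [ 0.4763  0.0133  0.055 ]
 [ 0.4432  0.1522  0.055 ]]
[[ 0.6024  0.0667  0.074 ]
 [ 0.5903 -0.0451  0.074 ]
 [ 0.5843 -0.1259  0.074 ]
 [ 0.5795 -0.1982  0.074 ]
 [ 0.5759 -0.2698  0.074 ]]
[0.07845295 0.59546992] 4.485834678212096
corner [[ 0.5762 -0.2767  0.074 ]
 [ 0.6024 -0.2689  0.074 ]]
```

Emit:
{"op": "drive_tool", "data": {"commands": [[0,0,0,0,0.35],[0,0,0,0,0.35]]}}

```text
time_s: 1.7
tcp_pos: [0.4726, -0.1669, 0.1705]
orientation: [179.9, -0.0, -5.0]
wrist_force: [0.2, 0.3, 0.2]
opening: 0.649
```

Emit:
{"op": "drive_tool", "data": {"commands": [[2,-2,50,0,0.35],[2,-2,95,0,0.35],[2,-2,118,0,0.35],[2,-2,129,0,0.35],[2,-2,129,0,0.35]]}}

```text
time_s: 2.33
tcp_pos: [0.4751, -0.1637, 0.0412]
orientation: [180.0, 0.0, -4.9]
wrist_force: [0.5, -0.6, 0.1]
opening: 0.646
```

Run:
```python
from h import *
s,f=wristgrab("w2");print(s["tcp_pos"],s["orientation"],s["wrist_force"],s["time_s"],s["opening"])
```

```text
[ 0.475074   -0.16372308  0.04121547] [ 1.79998584e+02  3.34994530e-02 -4.85886402e+00] [ 0.54891436 -0.6153436   0.11580668] 2.325 0.6457741196098546
```

View pics/w2.png

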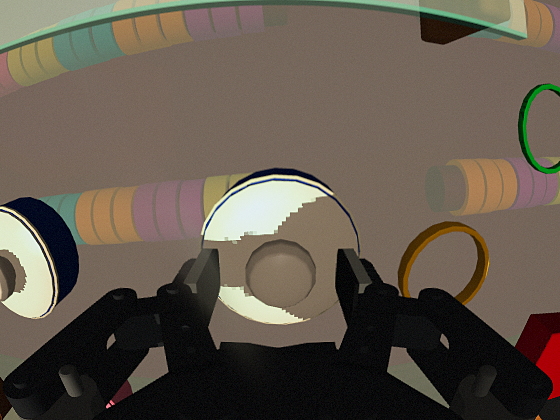

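The knob at (281,275) sits centred between the pads at (208,270) and (347,270). I'll close and lift.

Emit:
{"op": "drive_tool", "data": {"commands": [[0,0,0,0,0.8],[0,0,0,0,0.8],[0,0,0,0,0.8]], "newtons": 40}}

```text
time_s: 2.75
tcp_pos: [0.4764, -0.1635, 0.0429]
orientation: [179.9, -0.1, -4.8]
wrist_force: [-1.2, -0.7, 5.9]
opening: 0.346
```

Emit:
{"op": "drive_tool", "data": {"commands": [[0,0,-6,0,0.8],[0,0,-15,0,0.8],[0,0,-25,0,0.8],[0,0,-25,0,0.8],[0,0,-25,0,0.8]]}}

```text
time_s: 3.38
tcp_pos: [0.4753, -0.1628, 0.0662]
orientation: [180.0, 0.0, -4.8]
wrist_force: [-0.6, -0.0, -2.2]
opening: 0.343
```

Emit:
{"op": "drive_tool", "data": {"commands": [[0,0,0,0,0.8],[0,0,0,0,0.8]]}}

```text
time_s: 3.62
tcp_pos: [0.4752, -0.1628, 0.066]
orientation: [-180.0, 0.0, -4.8]
wrist_force: [-0.2, -0.1, -2.5]
opening: 0.347
```

Tin C (nearest the kada) reads 2.5 N, so it's empty. I'll set it back down and go on to the middle tin.

Emit:
{"op": "drive_tool", "data": {"commands": [[0,0,12,0,0.8],[0,0,20,0,0.8],[0,0,23,0,0.8],[0,0,23,0,0.8],[0,0,23,0,0.8]]}}

```text
time_s: 4.25
tcp_pos: [0.4755, -0.1628, 0.0431]
orientation: [180.0, -0.0, -4.8]
wrist_force: [-0.1, -0.1, -2.0]
opening: 0.344
```

Emit:
{"op": "drive_tool", "data": {"commands": [[0,0,0,0,0.35],[0,0,0,0,0.35],[0,0,-20,0,0.35],[0,0,-55,0,0.35],[0,0,-60,0,0.35]]}}

```text
time_s: 4.88
tcp_pos: [0.4775, -0.1635, 0.106]
orientation: [179.9, -0.3, -4.8]
wrist_force: [0.1, 0.8, -0.5]
opening: 0.651
```

Emit:
{"op": "drive_tool", "data": {"commands": [[-4,-50,0,0,0.35],[-9,-105,0,0,0.35],[-12,-155,0,0,0.35],[-14,-177,0,0,0.35],[-14,-177,0,0,0.35]]}}

```text
time_s: 5.5
tcp_pos: [0.4759, 0.0165, 0.103]
orientation: [-180.0, 0.0, -4.5]
wrist_force: [-1.0, 0.1, 0.1]
opening: 0.65
```

Emit:
{"op": "drive_tool", "data": {"commands": [[0,0,0,0,0.35]]}}

```text
time_s: 5.62
tcp_pos: [0.476, 0.0134, 0.1029]
orientation: [180.0, 0.0, -4.8]
wrist_force: [0.0, -0.9, -0.8]
opening: 0.646
```

Run:
```python
from h import *
s,f=wristgrab("w3");print(s["tcp_pos"],s["orientation"],s["wrist_force"],s["time_s"],s["opening"])
```

```text
[0.47599346 0.01335532 0.10291145] [ 1.79957167e+02  3.35467181e-02 -4.84245422e+00] [ 0.00178116 -0.8918189  -0.78059151] 5.625 0.6459641137939125
```

View pics/w3.png

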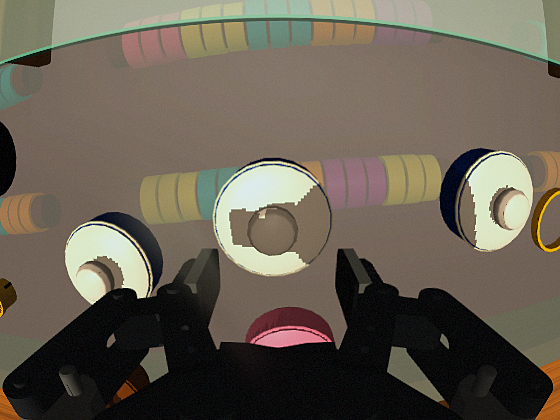

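Run:
```python
from h import *
f=load("w3")
print(wplane(f,[(273,229),(512,208),(97,282)],.053).round(4))
print("lid",wplane(f,[(272,218)],.04).round(4))
e=wplane(f,[(60,58),(160,33),(280,20),(400,28),(500,52)],.074);print(e.round(4)); 
p=np.polyfit(e[:,1],e[:,0],1);print(p,np.degrees(np.arctan(p[0])))
```

```text
[[ 0.4761  0.0158  0.053 ]
 [ 0.4747 -0.1631  0.053 ]
 [ 0.4431  0.1522  0.053 ]]
lid [[0.4793 0.0163 0.04  ]]
[[ 0.6008  0.1356  0.074 ]
 [ 0.599   0.0669  0.074 ]
 [ 0.5968  0.0016  0.074 ]
 [ 0.5915 -0.064   0.074 ]
 [ 0.5831 -0.1336  0.074 ]]
[0.06408718 0.59416477] 3.666910195554277
```

Emit:
{"op": "drive_tool", "data": {"commands": [[0,-2,30,0,0.35],[0,-2,52,0,0.35],[0,-2,59,0,0.35],[0,-2,59,0,0.35]]}}

```text
time_s: 6.18
tcp_pos: [0.4763, 0.016, 0.0442]
orientation: [180.0, 0.0, -4.8]
wrist_force: [0.5, -1.3, 0.6]
opening: 0.651
```

Emit:
{"op": "drive_tool", "data": {"commands": [[0,0,0,0,0.8],[0,0,0,0,0.8],[0,0,0,0,0.8]]}}

```text
time_s: 6.55
tcp_pos: [0.4773, 0.0165, 0.0455]
orientation: [180.0, -0.1, -4.8]
wrist_force: [-0.6, -1.3, 7.0]
opening: 0.348
```

Emit:
{"op": "drive_tool", "data": {"commands": [[0,0,-6,0,0.8],[0,0,-15,0,0.8],[0,0,-20,0,0.8],[0,0,-20,0,0.8],[0,0,-20,0,0.8]]}}

```text
time_s: 7.18
tcp_pos: [0.4761, 0.0167, 0.0641]
orientation: [180.0, 0.0, -4.8]
wrist_force: [0.6, -0.1, -2.1]
opening: 0.347
```

Emit:
{"op": "drive_tool", "data": {"commands": [[0,0,0,0,0.8],[0,0,0,0,0.8]]}}

```text
time_s: 7.42
tcp_pos: [0.4762, 0.0167, 0.0641]
orientation: [180.0, 0.0, -4.8]
wrist_force: [1.1, 0.0, -3.0]
opening: 0.346
```

Emit:
{"op": "drive_tool", "data": {"commands": [[0,0,0,0,0.8]]}}

```text
time_s: 7.55
tcp_pos: [0.4763, 0.0167, 0.0642]
orientation: [180.0, 0.0, -4.8]
wrist_force: [-0.7, -0.4, -3.1]
opening: 0.346
```

Emit:
{"op": "drive_tool", "data": {"commands": [[0,0,0,0,0.8]]}}

```text
time_s: 7.68
tcp_pos: [0.4763, 0.0167, 0.0643]
orientation: [180.0, 0.0, -4.8]
wrist_force: [0.6, 0.6, -2.9]
opening: 0.346
```

The middle tin reads about 2.8 N, so it's empty too. I'll set it down and move on to the far tin, weighing that one as well.

Emit:
{"op": "drive_tool", "data": {"commands": [[0,0,10,0,0.8],[0,0,16,0,0.8],[0,0,19,0,0.8],[0,0,19,0,0.8],[0,0,19,0,0.8]]}}

```text
time_s: 8.3
tcp_pos: [0.476, 0.0167, 0.0455]
orientation: [180.0, 0.1, -4.8]
wrist_force: [-3.4, -0.8, 4.9]
opening: 0.345
```

Emit:
{"op": "drive_tool", "data": {"commands": [[0,0,0,0,0.35],[0,0,0,0,0.35],[0,0,-20,0,0.35],[0,0,-55,0,0.35],[0,0,-60,0,0.35]]}}

```text
time_s: 8.93
tcp_pos: [0.4785, 0.0167, 0.1075]
orientation: [180.0, -0.3, -4.8]
wrist_force: [0.5, 0.6, -0.7]
opening: 0.649
```

Emit:
{"op": "drive_tool", "data": {"commands": [[-15,-45,0,0,0.35],[-30,-90,0,0,0.35],[-42,-125,0,0,0.35],[-44,-133,0,0,0.35],[-44,-133,0,0,0.35]]}}

```text
time_s: 9.55
tcp_pos: [0.4434, 0.1527, 0.1047]
orientation: [180.0, 0.0, -4.7]
wrist_force: [0.5, -0.9, -1.2]
opening: 0.652
```

Emit:
{"op": "drive_tool", "data": {"commands": [[0,0,0,0,0.35]]}}

```text
time_s: 9.68
tcp_pos: [0.4439, 0.1514, 0.1049]
orientation: [180.0, 0.0, -4.9]
wrist_force: [0.8, -0.2, -1.0]
opening: 0.647
```

Run:
```python
from h import *
s,f=wristgrab("w4");print(s["tcp_pos"],s["orientation"],s["wrist_force"],s["time_s"],s["opening"])
```

```text
[0.44388031 0.15138061 0.10489719] [ 1.79962001e+02  2.32894095e-02 -4.88818911e+00] [ 0.77083488 -0.15882119 -0.96109481] 9.675 0.6471462947414011
```

View pics/w4.png

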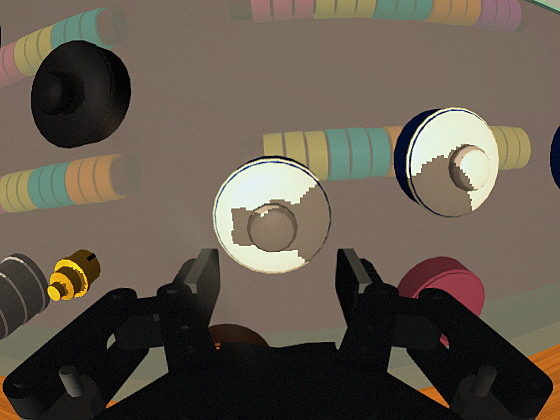

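Emit:
{"op": "drive_tool", "data": {"commands": [[0,-2,30,0,0.35],[0,-2,53,0,0.35],[0,-2,60,0,0.35],[0,-2,60,0,0.35]]}}

```text
time_s: 10.22
tcp_pos: [0.4439, 0.1544, 0.0452]
orientation: [180.0, 0.0, -4.8]
wrist_force: [-0.1, 0.6, 0.4]
opening: 0.65
```

Emit:
{"op": "drive_tool", "data": {"commands": [[0,0,0,0,0.8],[0,0,0,0,0.8],[0,0,0,0,0.8]]}}

```text
time_s: 10.6
tcp_pos: [0.4446, 0.1549, 0.0465]
orientation: [180.0, -0.1, -4.8]
wrist_force: [-1.8, -1.2, 5.8]
opening: 0.351
```

Emit:
{"op": "drive_tool", "data": {"commands": [[0,0,-6,0,0.8],[0,0,-15,0,0.8],[0,0,-20,0,0.8],[0,0,-20,0,0.8],[0,0,-20,0,0.8]]}}

```text
time_s: 11.22
tcp_pos: [0.4435, 0.1547, 0.0651]
orientation: [180.0, 0.0, -4.8]
wrist_force: [0.3, 0.1, -6.1]
opening: 0.344
```

Emit:
{"op": "drive_tool", "data": {"commands": [[0,0,0,0,0.8],[0,0,0,0,0.8]]}}

```text
time_s: 11.48
tcp_pos: [0.4436, 0.1549, 0.0651]
orientation: [180.0, 0.0, -4.8]
wrist_force: [0.3, -0.1, -5.9]
opening: 0.348
```

Tin A reads 6 N, so it's full. I'll carry it low to just in front of the shelf.

Emit:
{"op": "drive_tool", "data": {"commands": [[10,3,10,0,0.8],[40,12,12,0,0.8],[75,22,12,0,0.8],[110,32,12,0,0.8],[128,37,12,0,0.8]]}}

```text
time_s: 12.1
tcp_pos: [0.5709, 0.105, 0.052]
orientation: [180.0, -0.0, -4.9]
wrist_force: [-0.5, -0.1, -5.2]
opening: 0.343
```

Emit:
{"op": "drive_tool", "data": {"commands": [[0,0,0,0,0.8],[0,0,0,0,0.8]]}}

```text
time_s: 12.35
tcp_pos: [0.567, 0.1077, 0.0522]
orientation: [180.0, 0.1, -4.7]
wrist_force: [0.8, 0.4, -6.8]
opening: 0.345
```

Run:
```python
from h import *
from plant import robot
s,f=wristgrab("w5");print(s["tcp_pos"],s["orientation"],s["wrist_force"],s["time_s"],s["opening"])
for n in("scene","side"):
    g=robot.grab_frame(n);np.savez(f"pics/{n}5.npz",**g);cv2.imwrite(f"pics/{n}5.png",cv2.resize(g["img"][100:310,150:430,::-1],None,fx=2.8,fy=2.8))
```

```text
[0.56699927 0.10774091 0.05223054] [ 1.79997936e+02  1.37027984e-01 -4.74226348e+00] [ 0.75283149  0.41356027 -6.77199121] 12.35 0.34462428892708913
```

View pics/w5.png

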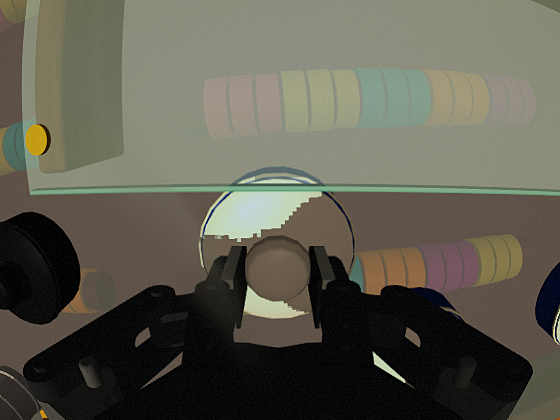

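View pics/scene5.png

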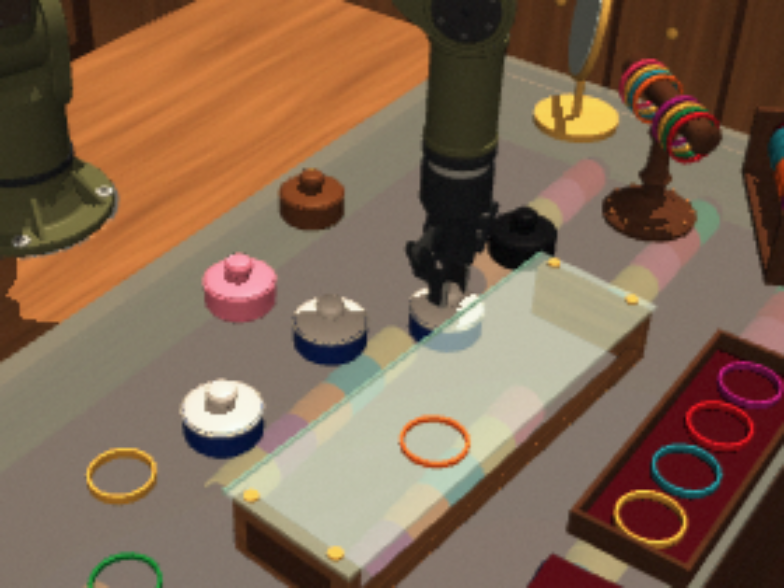

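View pics/side5.png

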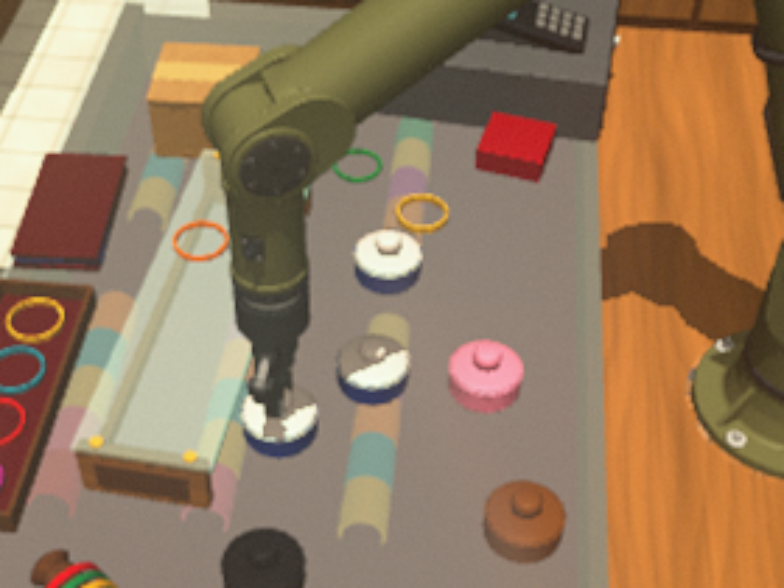

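Run:
```python
from h import *
f=load("w5")
for z,v in((.074,[(60,192),(160,188),(280,187),(400,190),(520,193)]),):
    e=wplane(f,v,z);print(e.round(4)); p=np.polyfit(e[:,1],e[:,0],1);print(p,np.degrees(np.arctan(p[0])),"edge x at y=.108:",np.polyval(p,.108))
print("cheek inner top",wplane(f,[(123,155)],.068).round(4),"corner",wplane(f,[(30,192)],.074))
```

```text
[[ 0.6155  0.2013  0.074 ]
 [ 0.6122  0.1504  0.074 ]
 [ 0.6083  0.1031  0.074 ]
 [ 0.6036  0.0554  0.074 ]
 [ 0.5982 -0.0095  0.074 ]]
[0.08388087 0.59916362] 4.794795630176543 edge x at y=.108: 0.6082227497384967
cheek inner top [[0.6269 0.1678 0.068 ]] corner [[0.61757916 0.22107554 0.074     ]]
```

Emit:
{"op": "drive_tool", "data": {"commands": [[4,-9,0,0,0.8],[8,-17,2,0,0.8],[8,-17,5,0,0.8],[8,-17,6,0,0.8],[8,-17,6,0,0.8]]}}

```text
time_s: 13.12
tcp_pos: [0.5774, 0.1233, 0.047]
orientation: [180.0, 0.0, -4.8]
wrist_force: [-0.1, -0.4, -6.3]
opening: 0.345
```

Emit:
{"op": "drive_tool", "data": {"commands": [[0,0,0,0,0.35],[0,0,0,0,0.35],[0,0,-20,0,0.35],[0,0,-50,0,0.35],[-20,0,-60,0,0.35]]}}

```text
time_s: 13.75
tcp_pos: [0.5604, 0.1258, 0.1113]
orientation: [-179.9, -0.3, -4.8]
wrist_force: [-0.4, 0.5, -0.2]
opening: 0.653
```

Emit:
{"op": "drive_tool", "data": {"commands": [[-30,0,0,0,0.7],[-58,0,0,0,0.7],[-58,0,0,0,0.7],[-58,0,0,0,0.7]]}}

```text
time_s: 14.25
tcp_pos: [0.5012, 0.1301, 0.1087]
orientation: [-180.0, -0.2, -4.8]
wrist_force: [0.4, -0.6, -0.0]
opening: 0.297
```

Run:
```python
from h import *
s,f=wristgrab("w6");print(s["tcp_pos"],s["orientation"],s["wrist_force"],s["time_s"],s["opening"])
```

```text
[0.50118377 0.13013723 0.10872293] [-1.79995541e+02 -1.65354933e-01 -4.77773059e+00] [ 0.42830133 -0.58452631 -0.03557378] 14.25 0.29672306241994584
```

View pics/w6.png

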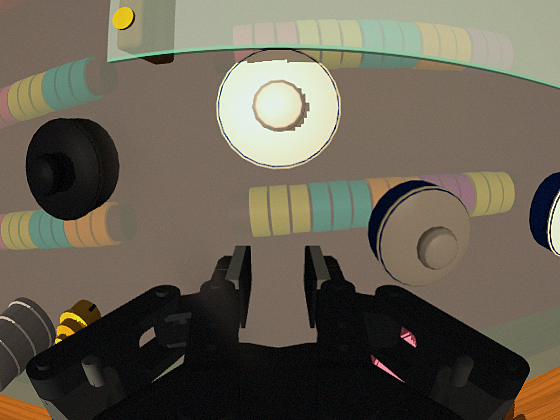

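Run:
```python
from h import *
f=load("w6");h,w=f["z_map"].shape
u,v=np.meshgrid(np.arange(w),np.arange(h));uv=np.stack([u.ravel(),v.ravel()],1)
K=f["K"];x=(uv-[K[0,2],K[1,2]])/K[0,0];r=np.linalg.norm(x,axis=1);s=np.sin(r)/np.maximum(r,1e-9)
d=np.stack([x[:,0]*s,-x[:,1]*s,-np.cos(r)],1); z=f["z_map"].ravel()
c=d*(z/np.cos(r))[:,None]; T=f["tool_from_camera"];P=c@T[:3,:3].T+T[:3,3]
ok=(z>0)&(P[:,2]<0.005)&(np.abs(P[:,1])<.12)&(P[:,0]<.06)&(P[:,2]>-.14)
Q=P[ok]
for lo in np.arange(-.14,.01,.01):
    q=Q[(Q[:,2]>=lo)&(Q[:,2]<lo+.01)]
    if len(q):print(round(lo,3),len(q),"y",q[:,1].min().round(3),q[:,1].max().round(3),"x",q[:,0].min().round(3),q[:,0].max().round(3))
print("knob",wplane(f,[(278,105)],.053).round(4))
e=wplane(f,[(150,56),(240,48),(330,49),(420,57),(500,70)],.074);p=np.polyfit(e[:,1],e[:,0],1);print(e.round(4),p,np.polyval(p,.125))
```

```text
-0.11 5036 y -0.061 0.061 x -0.004 0.021
-0.1 15137 y -0.065 0.066 x -0.006 0.021
-0.09 9426 y -0.064 0.065 x -0.011 0.018
-0.08 8189 y -0.059 0.06 x -0.013 0.018
-0.07 3994 y -0.054 0.055 x -0.013 0.018
-0.06 5833 y -0.05 0.05 x -0.013 0.014
-0.05 1761 y -0.045 0.045 x -0.012 0.014
-0.04 1159 y -0.026 0.03 x -0.012 0.012
-0.03 862 y -0.026 0.027 x -0.012 0.011
-0.02 731 y -0.026 0.027 x -0.012 0.011
-0.01 330 y -0.025 0.026 x -0.012 0.011
knob [[0.5771 0.1232 0.053 ]]
[[ 0.6137  0.1929  0.074 ]
 [ 0.6098  0.1412  0.074 ]
 [ 0.6056  0.0926  0.074 ]
 [ 0.6016  0.0395  0.074 ]
 [ 0.5979 -0.0202  0.074 ]] [0.07516042 0.59901455] 0.6084096021375811
```

Emit:
{"op": "drive_tool", "data": {"commands": [[0,0,40,0,0.7],[0,0,75,0,0.7],[0,0,88,0,0.7],[0,0,90,0,0.7],[0,0,90,0,0.7]]}}

```text
time_s: 14.92
tcp_pos: [0.501, 0.1305, 0.0183]
orientation: [-180.0, -0.1, -4.8]
wrist_force: [-0.3, 1.0, 1.4]
opening: 0.3
```

Emit:
{"op": "drive_tool", "data": {"commands": [[12,0,0,0,0.7],[22,0,0,0,0.7],[32,0,0,0,0.7],[42,0,0,0,0.7],[52,0,0,0,0.7]]}}

```text
time_s: 15.55
tcp_pos: [0.5516, 0.1259, 0.017]
orientation: [180.0, 0.1, -4.8]
wrist_force: [-4.4, -0.1, 2.8]
opening: 0.302
```

Run:
```python
from h import *
s,f=wristgrab("w7");print(s["tcp_pos"],s["orientation"],s["wrist_force"],s["time_s"],s["opening"])
```

```text
[0.55159631 0.12592268 0.01704462] [ 1.79979769e+02  8.73312418e-02 -4.75231303e+00] [-4.41920554 -0.05873638  2.76284098] 15.55 0.302007322016366
```

View pics/w7.png

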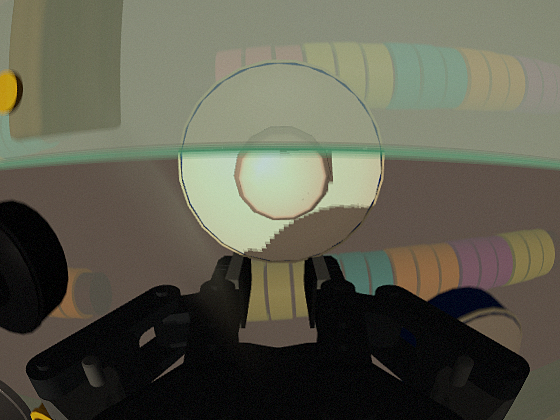

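Emit:
{"op": "drive_tool", "data": {"commands": [[8,0,0,0,0.7],[16,0,0,0,0.7],[24,0,0,0,0.7],[32,0,0,0,0.7],[32,0,0,0,0.7]]}}

```text
time_s: 16.23
tcp_pos: [0.5853, 0.1228, 0.0174]
orientation: [-180.0, -0.1, -4.8]
wrist_force: [0.2, -0.8, -0.4]
opening: 0.3
```

Run:
```python
from h import *
s,f=wristgrab("w8");print(s["tcp_pos"],s["orientation"],s["wrist_force"],s["time_s"],s["opening"])
```

```text
[0.58528368 0.12281465 0.01744419] [-1.79971046e+02 -1.35700224e-01 -4.80571191e+00] [ 0.15016776 -0.79014033 -0.35589759] 16.225 0.2997934625990732
```

View pics/w8.png

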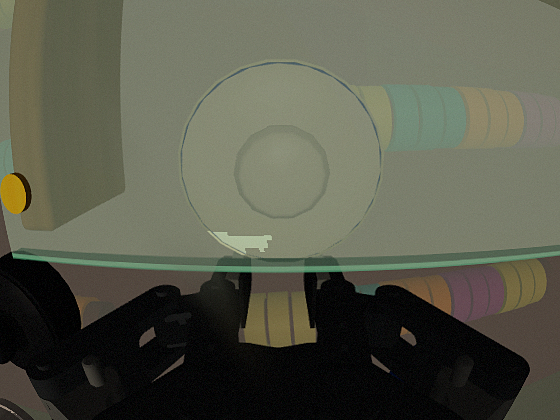

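Run:
```python
from h import *
f=load("w8")
im=f["img"][225:300,180:400,::-1];cv2.imwrite("pics/w8c.png",cv2.resize(im,None,fx=3.6,fy=3.6,interpolation=cv2.INTER_CUBIC))
for z in(.074,.068):print(z,wplane(f,[(280,258),(280,265),(280,271)],z).round(4))
for z in(.04,.058):print("lid/knob",z,wplane(f,[(281,161),(282,171)],z).round(4))
```

```text
0.074 [[0.6128 0.1194 0.074 ]
 [0.6105 0.1196 0.074 ]
 [0.6086 0.1198 0.074 ]]
0.068 [[0.6101 0.1196 0.068 ]
 [0.6077 0.1198 0.068 ]
 [0.6056 0.12   0.068 ]]
lid/knob 0.04 [[0.6364 0.1169 0.04  ]
 [0.6327 0.1168 0.04  ]]
lid/knob 0.058 [[0.6386 0.1169 0.058 ]
 [0.6354 0.1168 0.058 ]]
```

View pics/w8c.png

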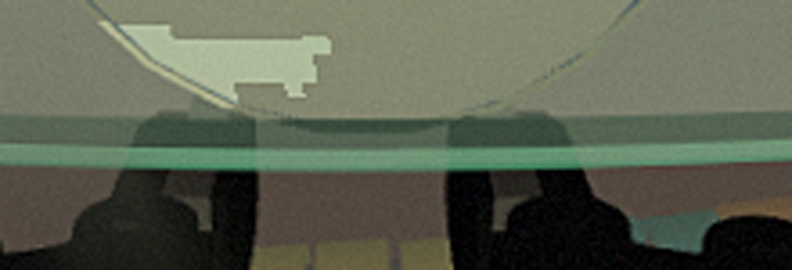

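Run:
```python
from h import *
f=load("w6");h,w=f["z_map"].shape
u,v=np.meshgrid(np.arange(w),np.arange(h));uv=np.stack([u.ravel(),v.ravel()],1)
K=f["K"];x=(uv-[K[0,2],K[1,2]])/K[0,0];r=np.linalg.norm(x,axis=1);s=np.sin(r)/np.maximum(r,1e-9)
d=np.stack([x[:,0]*s,-x[:,1]*s,-np.cos(r)],1); z=f["z_map"].ravel()
c=d*(z/np.cos(r))[:,None]; T=f["tool_from_camera"];P=c@T[:3,:3].T+T[:3,3]
ok=(z>0)&(P[:,2]<0.005)&(np.abs(P[:,1])<.12)&(P[:,0]<.06)&(P[:,2]>-.14)
Q=P[ok]
for lo in np.arange(-.08,.006,.004):
    q=Q[(Q[:,2]>=lo)&(Q[:,2]<lo+.004)]
    if len(q):print(round(lo,3),len(q),"y",np.percentile(q[:,1],[.5,99.5]).round(4),"x99",np.percentile(q[:,0],[99]).round(4),"max",q[:,0].max().round(4))
```

```text
-0.08 3658 y [-0.057   0.0578] x99 [0.0173] max 0.0182
-0.076 3318 y [-0.0555  0.0561] x99 [0.0173] max 0.0178
-0.072 2202 y [-0.0541  0.0544] x99 [0.0173] max 0.018
-0.068 1613 y [-0.0519  0.0524] x99 [0.0171] max 0.0174
-0.064 1392 y [-0.05    0.0505] x99 [0.0125] max 0.0157
-0.06 2726 y [-0.0479  0.0484] x99 [0.0123] max 0.0128
-0.056 2533 y [-0.0465  0.0471] x99 [0.0134] max 0.0141
-0.052 1046 y [-0.045   0.0454] x99 [0.0135] max 0.0137
-0.048 878 y [-0.0421  0.043 ] x99 [0.0136] max 0.0139
-0.044 411 y [-0.0332  0.0341] x99 [0.0135] max 0.0136
-0.04 722 y [-0.0216  0.0234] x99 [0.0116] max 0.0119
-0.036 296 y [-0.0191  0.0196] x99 [0.0113] max 0.0114
-0.032 335 y [-0.0258  0.0265] x99 [0.0113] max 0.0115
-0.028 354 y [-0.0259  0.0266] x99 [0.0114] max 0.0115
-0.024 314 y [-0.0262  0.0263] x99 [0.0112] max 0.0114
-0.02 318 y [-0.0262  0.0262] x99 [0.011] max 0.0113
-0.016 290 y [-0.026   0.0267] x99 [0.011] max 0.0112
-0.012 233 y [-0.0255  0.0262] x99 [0.011] max 0.0111
-0.008 175 y [-0.0232  0.0244] x99 [0.0111] max 0.0112
-0.004 45 y [-0.0153  0.0183] x99 [0.0101] max 0.0101
```

Emit:
{"op": "drive_tool", "data": {"commands": [[-12,0,0,0,1],[-24,0,0,0,1],[-24,0,0,0,1],[-24,0,0,0,1]]}}

```text
time_s: 16.77
tcp_pos: [0.5599, 0.125, 0.0176]
orientation: [180.0, -0.1, -4.8]
wrist_force: [0.2, 0.1, 0.3]
opening: -0.004
```

Emit:
{"op": "drive_tool", "data": {"commands": [[15,0,0,0,1],[31,0,0,0,1],[31,0,0,0,1],[31,0,0,0,1]]}}

```text
time_s: 17.27
tcp_pos: [0.5908, 0.1227, 0.0171]
orientation: [-180.0, 0.0, -4.8]
wrist_force: [-0.4, 0.0, -0.7]
opening: -0.001
```

Run:
```python
from h import *
s,f=wristgrab("w9");print(s["tcp_pos"],s["orientation"],s["wrist_force"],s["time_s"],s["opening"])
```

```text
[0.59076186 0.12266876 0.01705478] [-1.79984867e+02  3.58826661e-03 -4.77434051e+00] [-0.42145779  0.0484197  -0.69557193] 17.275 -0.0011302791555350172
```

View pics/w9.png

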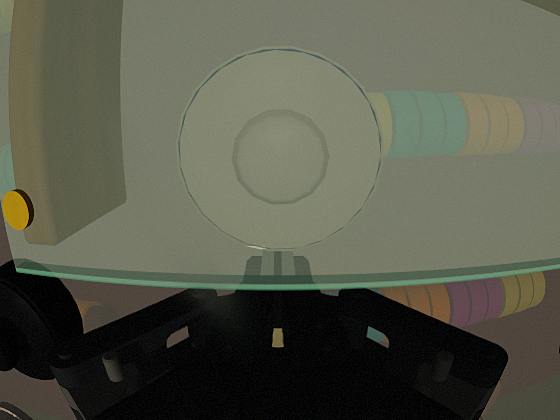

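Run:
```python
from h import *
for n,l,k in(("w8",(281,161),(282,171)),("w9",(280,149),(280,156))):
    f=load(n); e=lambda y:.6085+.0838*(y-.12)
    for uv,z in((l,.037),(k,.056)):
        p=wplane(f,[uv],z)[0];print(n,p.round(4),"shelf x",((p[0]-e(p[1]))*.9965).round(4))
```

```text
w8 [0.6361 0.1169 0.037 ] shelf x 0.0277
w8 [0.6351 0.1168 0.056 ] shelf x 0.0268
w9 [0.6463 0.1168 0.037 ] shelf x 0.0379
w9 [0.6457 0.117  0.056 ] shelf x 0.0373
```

Emit:
{"op": "drive_tool", "data": {"commands": [[-8,0,-6,0,1],[-8,0,-13,0,1],[-4,0,-13,0,1],[1,0,-13,0,1],[4,0,-13,0,1]]}}

```text
time_s: 17.95
tcp_pos: [0.5944, 0.122, 0.0301]
orientation: [180.0, 0.1, -4.8]
wrist_force: [-4.3, 0.6, 3.5]
opening: -0.0
```

Emit:
{"op": "drive_tool", "data": {"commands": [[0,0,0,0,1],[1,0,0,0,1],[1,0,0,0,1]]}}

```text
time_s: 18.32
tcp_pos: [0.5945, 0.1222, 0.0298]
orientation: [180.0, 0.1, -4.8]
wrist_force: [-4.1, -0.5, 0.2]
opening: 0.001
```

Run:
```python
from h import *
s,f=wristgrab("w10");print(s["tcp_pos"],s["orientation"],s["wrist_force"],s["time_s"],s["opening"])
```

```text
[0.59451815 0.1221616  0.02982908] [ 1.79964551e+02  1.18836579e-01 -4.75431831e+00] [-4.06763159 -0.47473222  0.16491858] 18.325 0.0009349675590832607
```

View pics/w10.png

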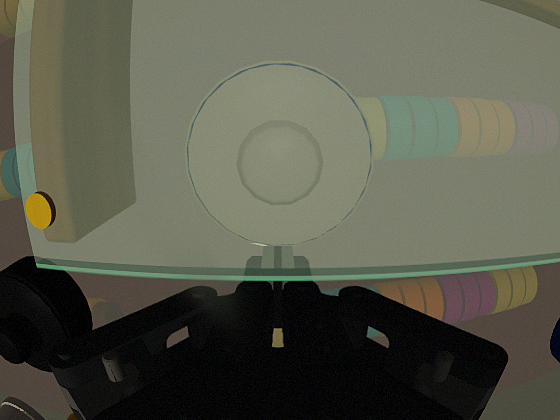

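Run:
```python
from h import *
f=load("w10"); e=lambda y:.6085+.0838*(y-.12)
for uv,z in(((279,154),.037),((280,162),.056)):
        p=wplane(f,[uv],z)[0];print(p.round(4),"shelf x",((p[0]-e(p[1]))*.9965).round(4))
print(wplane(f,[(280,281)],.074),wplane(f,[(280,276)],.068))
```

```text
[0.6469 0.1169 0.037 ] shelf x 0.0385
[0.6459 0.1167 0.056 ] shelf x 0.0376
[[0.60809486 0.11986384 0.074     ]] [[0.60691071 0.11991238 0.068     ]]
```

That's as far as the fingers can push before they reach the glass edge. I'll back away and check the whole scene.

Emit:
{"op": "drive_tool", "data": {"commands": [[-15,0,0,0,1],[-35,0,0,0,1],[-45,0,-40,0,1],[-50,0,-90,0,1],[-55,0,-140,0,1]]}}

```text
time_s: 19.0
tcp_pos: [0.5403, 0.1269, 0.1719]
orientation: [180.0, -0.1, -4.7]
wrist_force: [0.4, -0.5, 0.1]
opening: -0.001
```

Emit:
{"op": "drive_tool", "data": {"commands": [[0,-10,-60,0,1],[0,0,-100,0,1],[0,0,-100,0,1],[0,0,-100,0,1]]}}

```text
time_s: 19.5
tcp_pos: [0.5403, 0.1267, 0.2697]
orientation: [180.0, -0.0, -4.8]
wrist_force: [0.4, -1.5, -0.6]
opening: -0.002
```

Run:
```python
from h import *
from plant import robot
s,f=wristgrab("w11");print(s["tcp_pos"],s["orientation"],s["wrist_force"],s["time_s"],s["opening"])
for n in("scene","side"):
    g=robot.grab_frame(n);np.savez(f"pics/{n}11.npz",**g);cv2.imwrite(f"pics/{n}11.png",cv2.resize(g["img"][100:310,150:430,::-1],None,fx=2.8,fy=2.8))
```

```text
[0.54029761 0.1267269  0.26974158] [ 1.79965755e+02 -2.21004980e-02 -4.77010655e+00] [ 0.36085573 -1.51156601 -0.55208242] 19.5 -0.0017510929167278435
```

View pics/w11.png

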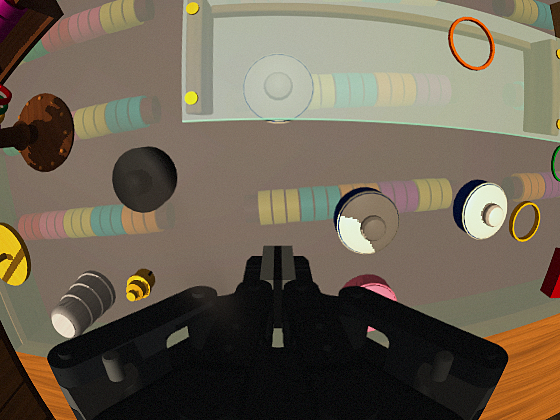

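View pics/scene11.png

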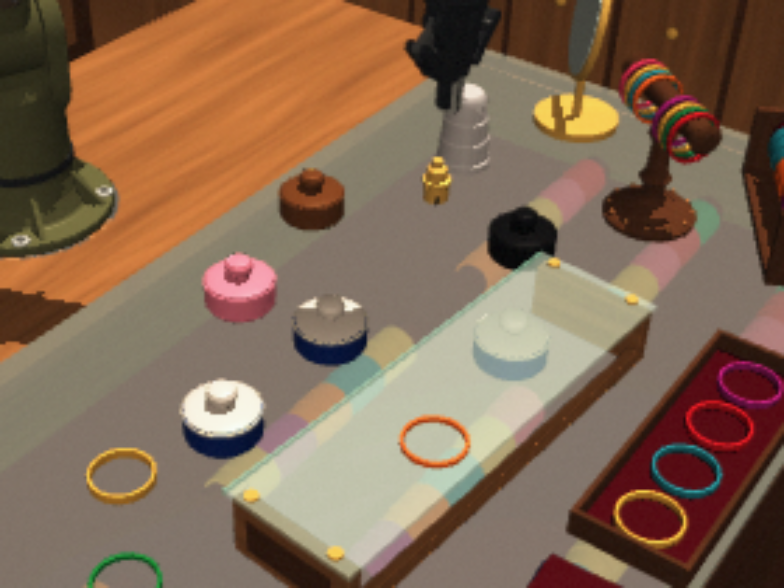

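View pics/side11.png

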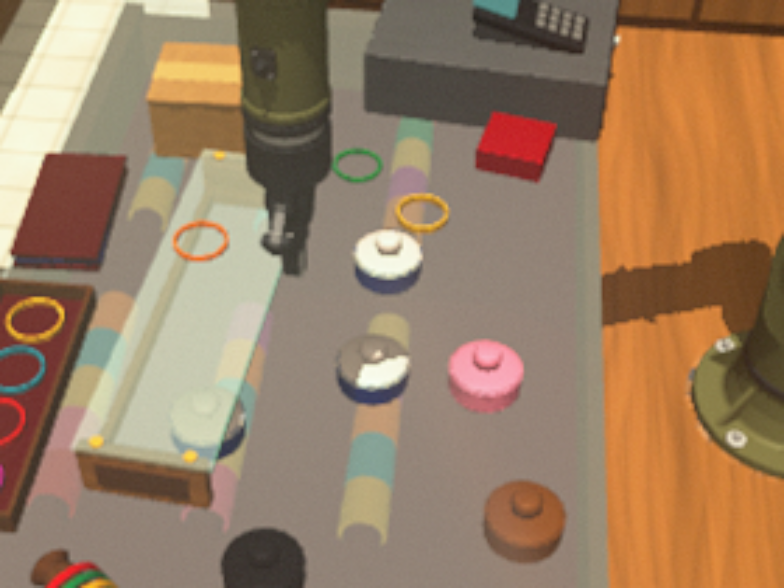

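Run:
```python
from h import *
for n in("scene","side"):
    f=load(n+"11");o=load(n+"0")
    if n=="scene": k=(150+514/2.8,100+321/2.8);ed=[(230,275.2),(344.8,189.7)]
    else: k=(150+206/2.8,100+402/2.8);ed=[(262.7,158.1),(225.4,267.8)]
    a,b=[onplane(f,p,.074)[:2] for p in ed]; p=onplane(f,k,.053)[:2]
    t=(b-a)/np.linalg.norm(b-a); d=p-a; print(n,p.round(4),"depth",(t[1]*d[0]-t[0]*d[1]).round(4),"along from -y end",(d@t).round(3))
f=load("w11"); e=lambda y:.6085+.0838*(y-.12)
for uv,z in(((279,88),.037),((278,86),.056),((375,229),.056),((493,215),.056)):
    p=wplane(f,[uv],z)[0];print(p.round(4),((p[0]-e(p[1]))*.9965).round(4))
q=wplane(f,[(200,119),(280,120),(400,126),(500,134)],.074);print(q.round(4),q[:,0]-e(q[:,1]))
```

```text
scene [0.6479 0.116 ] depth 0.0342 along from -y end 0.397
side [0.6407 0.1204] depth 0.0357 along from -y end 0.395
[0.6443 0.116  0.037 ] 0.036
[0.6446 0.1171 0.056 ] 0.0363
[0.4734 0.0148 0.056 ] -0.1258
[ 0.4753 -0.16    0.056 ] -0.1094
[[ 0.6168  0.2014  0.074 ]
 [ 0.6072  0.1182  0.074 ]
 [ 0.5945 -0.0109  0.074 ]
 [ 0.585  -0.1504  0.074 ]] [ 0.0014879  -0.00119898 -0.00305431 -0.00085747]
```

```bash
python3 -c "
from plant import robot
print(robot.sign_off())"
```

```text
the job is handed in; nothing more can be done
None
```

The one full tin is now under the glass shelf, and the two empty ones are back where they stood on the open counter. It still sticks out past the front edge by roughly 3 to 7 mm, because the fingers had almost reached the glass edge. I handed the job in at about 20 s.

**Weights:** I lifted each tin by its knob.

| Tin | Wrist force | Result |
|---|---|---|
| Nearest the kada | about 2.5 N | empty |
| Middle | about 2.9 N | empty |
| Farthest from the kada | about 6 N | full |

**Full tin:** I carried it to the shelf front, set it down and pushed it in. My checks of how far its axis is behind the edge don't fully agree:
- The close wrist views gave about 38 mm.
- The last wrist view from above gave 36 mm.
- The scene and side cameras gave 34 to 36 mm.

All of these pass the 30 mm judged limit but fall short of the full 41 mm.

**Empty tins:** their axes are about 126 mm and 109 mm in front of the edge.

**Everything else:** all three tins look upright in the last pictures. The other items and the look-alike tins look unmoved, though I checked that by eye only. The gripper is clear of everything.

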